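Set up the pellet feeder for a calibration sample

TASK

Stand the yellow feed cup upright and centred on the small round stand under the feeder's spout and let go of it. Then zero the feed gate: wind the hand crank clockwise right down to its closed stop, and back it off exactly two full turns. Finish holding the crank handle there, because the return spring pulls the crank back if you let go; leave the other things on the bench where they are.

Things in the scene. Friction and masses are not known exactly. Their poses are not given: they have to be found in the camera images.
- feeder: Feeder unit fixed to the bench, set anew each time, yaw within 0.25 rad. Origin at bench height, x away from the robot, y left, z up. In its frame (mm): base plate x -52..172, y -200..185, 12 high; green gearbox, crank on top, near (77,-130), 165 high; cup stand at (0,130); steel metering box x 64..180, y 75..185, top 255, gate on its front, rack at y 84. Room before and beside the stand is free
- stand_seat (a point): Centre of the top face of the cup stand: a flat steel disc only 44 mm across on a thin post, 55 mm above the bench. Same axes as the feeder. The centre of the cup's underside goes here
- spout_lip (a point): Middle of the lower edge of the chute (50 mm wide along y), 20 mm behind the stand's centre (feeder +x), 92 mm above its top; the chute rises at 35 degrees to +x, walls 17 mm. It overhangs the far rim of a cup on the stand, 20 mm above it: bring the cup in low from the front, along the feeder's +x. A gripper leaning back 20 to 35 degrees to -x, fingers left and right of the cup, clears it
- feed_cup: Yellow open plastic cup, round, 72 mm high, 52 mm across at the foot and 57 mm at the rim (59 mm over the rim bead), walls 3 mm, about 70 g. Origin at the centre of its underside, z up through the mouth. Starts upright on the bench, on the left or right side of the feeder
- crank_axis (a point): Point on the crank's vertical axis of rotation, at mid-height of the crank handle (227 mm above the bench). Same axes as the feeder
- crank_handle: Upright black crank handle, a round sleeve 24 mm across, 60 mm long, spinning freely on its pin, 65 mm from the crank axis; origin at the sleeve's centre, 225 mm above the bench, z along the pin. Gripped from above it can be led round in a circle without turning the gripper. The crank arm, 20 mm wide, lies with its top 35 mm below the origin
- crank (a joint): Angle of the crank, rad: 0 at the closed stop, growing counter-clockwise seen from above (opening); 6.283 is one turn; range to 20. Turning it takes up to 8 N at the handle (friction 0.2 N m, return spring 0.02 N m per rad towards closed). It stays by itself up to about 1.5 turns; at two turns the spring winds it back if let go
- gear_large: Bystander: bronze gear wheel lying flat, 90 mm across, 28 mm high over its hub; origin at the centre of its underside
- gear_small: Bystander: bronze gear wheel lying flat, 60 mm across, 28 mm high over its hub; origin at the centre of its underside
- drive_pin: Bystander: steel drive pin with a square head, 92 mm long, 22 mm high, lying along its x axis; origin under its middle
- capacitor: Bystander: grey motor capacitor canister standing upright, 42 mm across, 99 mm high with its terminals; origin at the centre of its underside; it stands on the other side of the feeder from the cup
- wrench: Bystander: steel wrench lying flat along its x axis
- grease_tin: Bystander: red grease tin, 76 mm across, 70 mm high; origin at the centre of its underside
Things that resemble listed ones, but are neither listed nor needed, are in the scene too. There is more than one size of the feed_cup; the job needs the largest.

How it is judged (in metres and radians):
On the way, in this order (a step that is already met when the one before it is completed fails the run):
1. the cup stands upright and centred on the cup stand, let go (horizontal distance between feed_cup and stand_seat below 0.01 m and z of feed_cup in the frame of stand_seat between -0.005 and 0.005 m and angle between feed_cup's own z axis and vertical below 0.1 rad and contact force between feed_cup and feeder above 0.2 N and contact force between each of the arm, the fingers and feed_cup below 0.05 N), for 0.3 s.
2. the crank is wound down to its closed stop (value of joint crank below 0.05 rad), for 0.2 s.
At the end, for the whole second after the job is handed in: The fingers hold the crank handle (more than 2 N on it), the crank standing still at two full turns from the closed stop (within 0.15 rad, about 9 degrees), and the cup stands upright (within 0.1 rad) on the stand, its centre within 10 mm of the stand's, untouched by the robot (value of joint crank between 12.416 and 12.716 rad and velocity of joint crank between -0.05 and 0.05 rad/s and contact force between the fingers and crank_handle above 2 N and horizontal distance between feed_cup and stand_seat below 0.01 m and z of feed_cup in the frame of stand_seat between -0.005 and 0.005 m and angle between feed_cup's own z axis and vertical below 0.1 rad and linear speed of feed_cup below 0.02 m/s and contact force between anything else and feed_cup above 0.2 N and contact force between each of the arm, the fingers and feed_cup below 0.05 N); the arm keeps its last pose, push and grip.
It fails at once if another thing on the bench was shifted by more than 30 mm (distance of any of gear_large, gear_small, drive_pin, capacitor, wrench, grease_tin from where it was at the start of the episode above 0.03 m).
It also fails if it takes over 72 s, if anything falls off the work surface, if the arm or the gripper's body presses on something with over 40 N, if the wrist force passes 120 N, or if a joint passes its speed limit or range.

ROBOT

A 7-joint arm with a two-finger parallel gripper is mounted at the origin on the work surface. World frame = base frame: x ahead of the robot, y to its left, z up, the work surface at z = 0. Lengths are in mm, angles in rad, forces in N, time in s.
With the tool pointing down it reaches from about 350 to 900 mm from the base axis. Payload 8.1 kg.
Tool frame: the origin (TCP) lies at the very end of the fingers, on their centre line; the grasp point (between the pads) lies 19 mm behind it; x points along the fingers, y is the direction in which the jaws open and shut, and the axes are right-handed (so a half turn about x gives the same grasp; the last joint's range is limited). The gripper opens to 85 mm and grips with 20 to 120 N. Pads are 22 mm wide; open, the fingers measure 114 mm over their backs; the gripper's body (76 mm by 85 mm) begins 54 mm behind the grasp point. The pads swing forward as they close: fully open they stand 13 mm farther back than shut.
Start: joints at [-1.245, 0.434, 0.025, 1.573, -0.012, 1.134, -0.075], TCP at [259.89, 568.418, 231.323] pointing down, gripper open.
Joint ranges: [-2.62, 2.62], [-0.44, 2.09], [-1.27, 1.32], [0.08, 2.57], [-1.32, 4.46], [0.12, 2], [-2.74, 2.74]. Speed limits (rad/s): [2.22, 2.22, 3.01, 3.01, 3.14, 3.14, 3.14].

INTERFACE

Orientations are given as [roll, pitch, yaw] about the fixed x, y, z axes, in that order (R = Rz(yaw) Ry(pitch) Rx(roll)).
In Python, from workcell import ctrl gives the robot as it stands.
- The arm moves only by the tool play_rows, never from a script. Its argument "targets" is a list of rows, each a list of 3 entries, a list of its own where there are three numbers: the shift along the world's x, y, z in cm, then the turn about the world's z in rad, then the closure in counts, from 0 (fully open) to 255 (shut). A call has 1 to 20 rows; each row is the pose to reach, as a shift and turn from the pose commanded when the call began; what a row does not reach only later rows make up. A row lasts 1/10 s, in which the tool goes at most 50 mm and 8.59 degrees, less where a joint would pass 70% of its speed; a pose out of reach is approached as far as the arm can. A call with a gripper value outside its range is refused whole. The fingers move at their own pace and stop on an object; the grip force is fixed at half the most. Time passes only in rows, so rows that repeat a pose let the fingers close. It gives the time, the measured TCP pose, the force and the opening at its end, in the units of the state.
- ctrl.get_state(): the state, without advancing time (a new reading comes with each control period).
- ctrl.get_image(name): name is "scene" or "top"; returns (picture, depth): 420x560x3 uint8, red, green, blue; 420x560 float32, mm along the optical axis (not along the pixel's ray), 0 where there is no reading.
- ctrl.calibration(name): a dict with "fx", "fy", "cx", "cy" (pixels), "k1" (the pictures are not rectified: a ray, as slopes to the right and down, at radius r is drawn at 1 + k1 r^2 times it, then the intrinsics apply), "camera_from_world" (4x4, takes a point from world to camera coordinates). Camera axes: x right, y down, z forward; pixel columns grow to the right and rows downward; lengths in mm; the calibration is good to about 2 mm. A picture is of the moment at which its call begins. calibration takes no time and is no camera call.
- ctrl.close_job(): hands the job in, once; it reports no verdict.
The state is a dict: "clock": time; "joints": joint angles; "joint_velocities": joint speeds; "joint_torque": joint torques, N m; "eef_pos": TCP position; "eef_rot": TCP orientation; "contact_force": force on the tool from outside, world axes, zero at the start; "ft_torque": the same for the moment, N m; "width": finger opening in mm.
Only numpy, scipy, OpenCV 4.12 (cv2) and the standard library are available. Lean on these libraries where they do the work, as an engineer would, in place of code of your own. Each camera call takes 0.05 s, during which the arm holds its last target. There are 200 camera calls.

## Working session

There is one attempt and no reset: what is moved stays moved. The work goes in short steps, Python scripts to look and compute and a tool call to move; the robot and the scene stay as the last step left them, time stands still between calls to the robot, and variables do not carry over. Pictures are saved under pics/ and viewed, about 8 in all and at most 12, crops included, and the job is handed in when it is done.

Besides the shell and the picture viewer there is one more tool, called after "Emit:" by a JSON object that holds its "method" and its "body", one argument or row to a line. play_rows: Moves the arm, as the interface text tells. Its arguments: {"type":"object","properties":{"targets":{"type":"array","items":{"type":"array"}}},"required":["targets"]}

```bash
mkdir -p pics; ls; cat > h.py <<'E'
import numpy as np, cv2
from workcell import ctrl
def K(n):
    c=ctrl.calibration(n); return c, np.array(c["camera_from_world"],float)
def pts(n,dep):
    "world point per pixel from depth"
    c,T=K(n); v,u=np.mgrid[0:dep.shape[0],0:dep.shape[1]]
    A=np.array([[c['fx'],0,c['cx']],[0,c['fy'],c['cy']],[0,0,1.]])
    p=cv2.undistortPoints(np.stack([u,v],-1).reshape(-1,1,2).astype(float),A,np.array([c['k1'],0,0,0,0.])).reshape(dep.shape+(2,))
    P=np.dstack([p*dep[...,None],dep])
    return (P-T[:3,3])@T[:3,:3]
def ray(n,u,v,z):
    c,T=K(n);A=np.array([[c['fx'],0,c['cx']],[0,c['fy'],c['cy']],[0,0,1.]])
    p=cv2.undistortPoints(np.array([[[u,v]]],float),A,np.array([c['k1'],0,0,0,0.]))[0,0]
    d=T[:3,:3].T@np.array([p[0],p[1],1]); o=-T[:3,:3].T@T[:3,3]
    return o+d*(z-o[2])/d[2]
def proj(n,P):
    c,T=K(n);A=np.array([[c['fx'],0,c['cx']],[0,c['fy'],c['cy']],[0,0,1.]])
    return cv2.projectPoints(np.array(P,float).reshape(-1,3),cv2.Rodrigues(T[:3,:3])[0],T[:3,3],A,np.array([c['k1'],0,0,0,0.]))[0].reshape(-1,2)
def snap(n,tag):
    im,d=ctrl.get_image(n); im=np.array(im); np.savez('pics/%s.npz'%tag,im=im,d=d)
    cv2.imwrite('pics/%s.png'%tag,im[...,::-1]); return im,d
E
python3 - <<'E'
from h import *
for n in("scene","top"):
    snap(n,n+'0'); c,T=K(n); print(n,c['fx'],c['cx'],c['cy'],c['k1'],-T[:3,:3].T@T[:3,3],T[2,:3])
a=cv2.imread('pics/scene0.png');b=cv2.imread('pics/top0.png')
print(ctrl.get_state())
E
```

```text
pics
scene 387.04279943507646 280.3085743406433 213.8258015970935 0.019212998247182568 [ 956.2725021 -366.7226289 1027.9056518] [-0.44897035  0.37643654 -0.81038334]
top 413.4291174233093 273.13877871119985 215.8213952056453 -0.03979837064091548 [ 275.68837712   37.66344887 1442.73389381] [ 0.16406193  0.01300549 -0.9863643 ]
{'clock': 0.1, 'joints': array([-1.24459967,  0.43515177,  0.0250058 ,  1.57397127, -0.0116172 ,
        1.1339834 , -0.07510767]), 'joint_velocities': array([-0.0007211 , -0.00227828,  0.00127815, -0.00264612, -0.00091508,
        0.00085061,  0.0003105 ]), 'joint_torque': array([ 2.56943116e-03, -6.71750879e+01,  1.02781031e+00, -3.16904604e+01,
        1.57634524e-02,  7.16685943e-03, -5.33815432e-05]), 'eef_pos': array([259.74021874, 568.00099254, 230.61923358]), 'eef_rot': array([-1.48062004,  1.56942793, -1.90952991]), 'contact_force': array([-0.25853863, -0.51739014, -0.40938156]), 'ft_torque': array([ 0.00844557, -0.01849121, -0.01821573]), 'width': 85.68484362146278}
```

View pics/scene0.png

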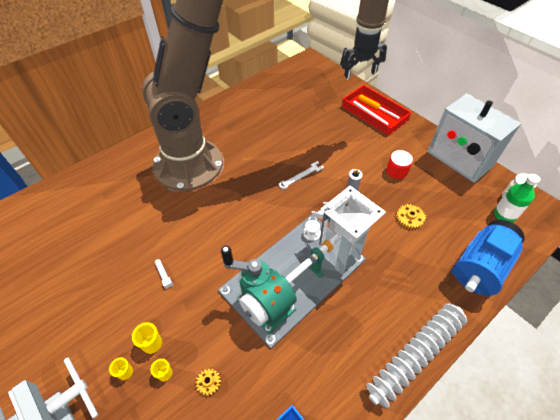

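View pics/top0.png

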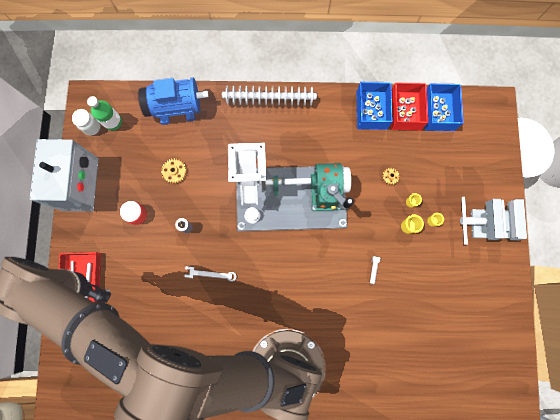

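Scene view: three yellow cups — (147,338) large, (121,369) and (161,370) smaller; top view: (413,224), (415,200), (436,219). I choose the large one at (147,338)/(413,224), and will measure it. The feeder is in the middle: gearbox top px (325,188), crank knob (348,203), stand/spout near (252,215).

```bash
python3 - <<'E'
from h import *
for n in("scene","top"):
    f=np.load('pics/%s0.npz'%n);im=f['im'];d=f['d'];P=pts(n,d)
    hsv=cv2.cvtColor(im,cv2.COLOR_RGB2HSV)
    m=((hsv[...,0]>24)&(hsv[...,0]<36)&(hsv[...,1]>150)&(hsv[...,2]>90)).astype(np.uint8)
    k,l,s,c=cv2.connectedComponentsWithStats(m)
    for i in range(1,k):
        if s[i,4]<60: continue
        q=P[(l==i)&(d>0)]; zt=np.percentile(q[:,2],97); r=q[q[:,2]>zt-6]
        A=np.c_[2*r[:,:2],np.ones(len(r))]; sol=np.linalg.lstsq(A,(r[:,:2]**2).sum(1),rcond=None)[0]
        print(n,c[i].round(),s[i,4],'top',zt.round(1),'ctr',sol[:2].round(1),'R',np.sqrt(sol[2]+sol[:2]@sol[:2]).round(1))
    # base plate / feeder points
    for lo,hi in((8,16),(50,60),(245,262),(150,175),(240,256.)):
        mk=(P[...,2]>lo)&(P[...,2]<hi)&(d>0)&(P[...,0]>350)&(P[...,0]<800)&(abs(P[...,1])<330)
        mk=mk.astype(np.uint8); k,l,s,c=cv2.connectedComponentsWithStats(mk)
        i=1+np.argmax(s[1:,4]); q=P[l==i][:,:2].astype(np.float32)
        print(n,(lo,hi),c[i].round(),s[i,4],cv2.minAreaRect(q))
    # green gearbox & black handle
    g=(hsv[...,2]<60)&(P[...,2]>185)&(P[...,2]<270)&(P[...,0]>350)&(P[...,0]<800)&(abs(P[...,1])<330)&(d>0)
    print('handle',n,g.sum(),np.median(P[g],0).round(1),np.percentile(P[g],[3,97],axis=0).round(0))
a=cv2.imread('pics/scene0.png')[170:360,200:400];b=cv2.imread('pics/top0.png')[125:250,215:365]
cv2.imwrite('pics/c1.png',np.hstack([cv2.resize(a,(400,380)),cv2.resize(b,(400,380))]))
E
```

```text
scene [416. 216.] 132 top 31.7 ctr [671.2 417.3] R 12.9
scene [403. 215.] 79 top 21.4 ctr [661.8 403.6] R 22.7
scene [146. 336.] 510 top 73.4 ctr [ 487.7 -419.5] R 27.3
scene [119. 368.] 292 top 53.6 ctr [ 507.6 -504.3] R 19.3
scene [160. 368.] 265 top 53.2 ctr [ 574.4 -431.5] R 19.4
scene (8, 16) [297. 292.] 2956 ((582.0548706054688, -2.9798126220703125), (227.74403381347656, 387.57763671875), 2.254082679748535)
scene (50, 60) [312. 226.] 141 ((515.208984375, 130.04270935058594), (41.99826431274414, 41.482303619384766), 61.9636116027832)
scene (245, 262) [354. 211.] 1124 ((635.9401245117188, 136.6777801513672), (117.34376525878906, 113.92742156982422), 2.799614429473877)
scene (150, 175) [266. 284.] 1164 ((603.2478637695312, -125.83433532714844), (114.31206512451172, 83.99560546875), 3.8756051063537598)
scene (240, 256.0) [353. 210.] 563 ((635.2835693359375, 136.24972534179688), (116.95231628417969, 111.27589416503906), 3.4773592948913574)
handle scene 115 [ 531.3 -174.2  231.6] [[ 522. -180.  200.]
 [ 534. -164.  257.]]
top [436. 219.] 90 top 51.9 ctr [ 508.7 -503.9] R 19.5
top [418. 223.] 78 top 69.3 ctr [ 489.1 -422.1] R 24.7
top (8, 16) [288. 210.] 2810 ((555.59033203125, -5.179931640625), (174.44021606445312, 387.24505615234375), 3.1194639205932617)
top (50, 60) [252. 213.] 119 ((515.2989501953125, 128.42420959472656), (42.005455017089844, 41.24953842163086), 2.522789716720581)
top (245, 262) [247. 160.] 841 ((637.22021484375, 134.87974548339844), (117.76518249511719, 108.40786743164062), 1.8262653350830078)
top (150, 175) [330. 181.] 683 ((599.0167236328125, -129.83892822265625), (123.36863708496094, 88.75031280517578), 5.580390453338623)
top (240, 256.0) [247. 159.] 662 ((637.5989990234375, 134.98336791992188), (116.78280639648438, 108.29338073730469), 1.4834604263305664)
handle top 46 [ 516.3 -164.3  243.2] [[ 511. -177.  201.]
 [ 531. -158.  257.]]
```

View pics/c1.png

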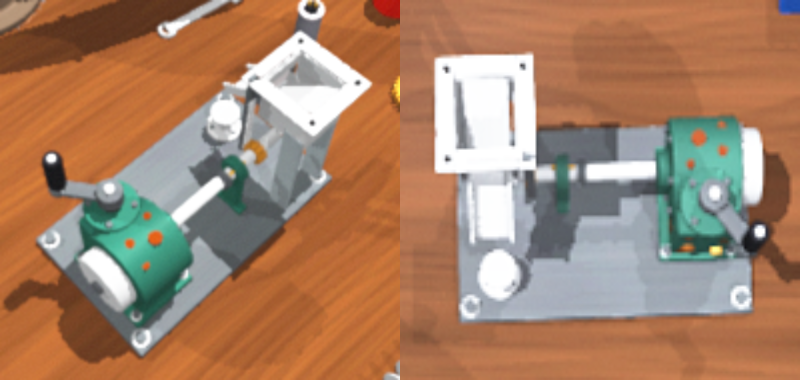

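```bash
python3 - <<'E'
from h import *
from scipy.spatial.transform import Rotation as R
s=ctrl.get_state(); print(R.from_euler('xyz',s['eef_rot']).as_matrix().round(3))
for n,u,v in(('scene',254,264),('top',332,188)):
    f=np.load('pics/%s0.npz'%n);P=pts(n,f['d']);print(n,'hub',P[v-3:v+4,u-3:u+4][...,2].round(0).max(), np.array([P[v,u],P[v-1,u],P[v,u+1]]).round(0).tolist(), ray(n,u,v,207).round(1))
for n,box in(('scene',(215,240,235,275)),('top',(338,195,362,218))):
    f=np.load('pics/%s0.npz'%n);im=f['im'];P=pts(n,f['d']);a,b,c,d=box
    sub=im[b:d,a:c].max(-1); zz=P[b:d,a:c]
    mk=(zz[...,2]>249)&(zz[...,2]<262); q=zz[mk]; print(n,'handle top',len(q),q.mean(0).round(1),cv2.minEnclosingCircle(q[:,:2].astype(np.float32)))
    # hub: points between 195 and 215 within 60..
    for lo,hi in((170,182),(183,194),(194,200),(200,206),(206,212),(212,220)):
        m=(P[...,2]>lo)&(P[...,2]<hi)&(P[...,0]>480)&(P[...,0]<680)&(P[...,1]<-60)&(P[...,1]>-250)
        if m.sum()>5: print(n,lo,hi,m.sum(),P[m].mean(0).round(1),np.percentile(P[m][:,:2],[3,97],axis=0).round(0).tolist())
f=np.load('pics/scene0.npz')['im'][...,::-1]
cv2.imwrite('pics/c2.png',np.hstack([cv2.resize(f[225:295,205:295],(450,350),interpolation=2),cv2.resize(f[310:390,90:190],(350,350))]))
E
```

```text
[[-0.     0.416  0.909]
 [-0.001  0.909 -0.416]
 [-1.    -0.001  0.   ]]
scene hub 206.0 [[571.0, -128.0, 202.0], [569.0, -126.0, 202.0], [573.0, -126.0, 202.0]] [ 573.4 -129.2  207. ]
top hub 206.0 [[573.0, -126.0, 199.0], [575.0, -125.0, 201.0], [572.0, -128.0, 203.0]] [ 570.9 -124.6  207. ]
scene handle top 80 [ 523.6 -169.7  255.3] ((522.6109008789062, -169.13238525390625), 11.85401439666748)
scene 170 182 15 [ 578.9 -136.6  179.4] [[548.0, -155.0], [588.0, -121.0]]
scene 183 194 172 [ 548.1 -151.8  190.1] [[524.0, -179.0], [587.0, -127.0]]
scene 194 200 116 [ 570.9 -129.9  197.8] [[534.0, -163.0], [587.0, -113.0]]
scene 200 206 48 [ 563.3 -137.4  202.3] [[528.0, -178.0], [583.0, -119.0]]
scene 206 212 12 [ 529.2 -173.3  208.4] [[520.0, -180.0], [533.0, -163.0]]
scene 212 220 18 [ 530.2 -172.   216.4] [[521.0, -180.0], [534.0, -161.0]]
top handle top 50 [ 522.9 -169.7  254.3] ((523.53076171875, -169.90887451171875), 11.682621955871582)
top 170 182 6 [ 560.3 -121.9  179.3] [[531.0, -151.0], [576.0, -112.0]]
top 183 194 96 [ 544.3 -148.5  189.3] [[513.0, -167.0], [563.0, -118.0]]
top 194 200 70 [ 569.3 -130.6  197.3] [[528.0, -160.0], [586.0, -114.0]]
top 200 206 28 [ 565.9 -130.7  201.9] [[516.0, -164.0], [583.0, -115.0]]
top 206 212 6 [ 523.2 -160.5  209.7] [[512.0, -172.0], [563.0, -135.0]]
```

View pics/c2.png

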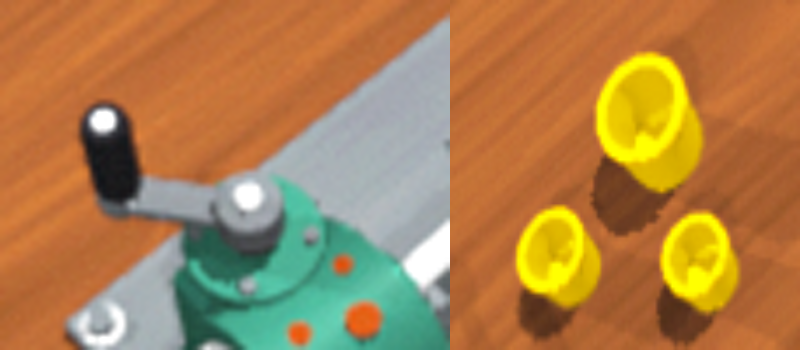

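Scene crop: large cup at (650,120) in the crop is clearly bigger than the other two (rim radius 27–29 mm, 73 mm high), so it is the feed cup at about (488,-420). The handle is at about (523,-169.5) and the crank axis at about (571.5,-127). Since the tool cannot be tilted, I will pinch the cup's front wall (one finger inside), which keeps the gripper body in front of the chute.

Emit:
{"method": "play_rows", "body": {
  "targets": [
    [[0,0,5],0,0],
    [[2,-6,10],-0.15,60],
    [[4,-12,12],-0.3,177],
    [[16,-52,12],-1.098,177],
    [[16,-52,12],-1.098,177],
    [[16,-52,12],-1.098,177],
    [[16,-52,12],-1.098,177],
    [[16,-52,12],-1.098,177],
    [[16,-52,12],-1.098,177],
    [[16,-52,12],-1.098,177],
    [[16,-52,12],-1.098,177],
    [[16,-52,12],-1.098,177],
    [[16,-52,12],-1.098,177],
    [[16,-52,12],-1.098,177]
  ]
}}

```text
clock: 1.5
eef_pos: [420.0, 46.8, 351.4]
eef_rot: [2.718, 1.57, 1.187]
contact_force: [-0.0, 1.3, -0.3]
width: 26.2
```

Emit:
{"method": "play_rows", "body": {
  "targets": [
    [[4.1,-47,0],0,177],
    [[4.1,-47,0],0,177],
    [[4.1,-47,0],0,177],
    [[4.1,-47,0],0,177],
    [[4.1,-47,0],0,177],
    [[4.1,-47,0],0,177],
    [[4.1,-47,0],0,177],
    [[4.1,-47,0],0,177],
    [[4.1,-47,0],0,177],
    [[4.1,-47,0],0,177],
    [[4.1,-47,-5],0,177],
    [[4.1,-47,-10],0,177],
    [[4.1,-47,-15],0,177],
    [[4.1,-47,-20],0,177],
    [[4.1,-47,-24],0,177],
    [[4.1,-47,-24],0,177],
    [[4.1,-47,-24],0,177]
  ]
}}

```text
clock: 3.2
eef_pos: [461.9, -420.4, 111.3]
eef_rot: [-2.578, 1.569, 2.18]
contact_force: [-0.3, -0.2, 0.6]
width: 26.0
```

```bash
python3 - <<'E'
from h import *
from scipy.spatial.transform import Rotation as R
s=ctrl.get_state(); print(s['eef_pos'],R.from_euler('xyz',s['eef_rot']).as_matrix().round(3).tolist(),s['joints'].round(2))
im,d=snap('scene','s1');im2,_=snap('top','t1')
cv2.imwrite('pics/c3.png',np.hstack([cv2.resize(im[260:400,80:220,::-1],(400,400)),cv2.resize(im2[170:270,360:460,::-1],(400,400))]))
P=pts('scene',d);hsv=cv2.cvtColor(im,cv2.COLOR_RGB2HSV)
m=(hsv[...,0]>24)&(hsv[...,0]<36)&(hsv[...,1]>150)&(hsv[...,2]>90)&(np.hypot(P[...,0]-488,P[...,1]+420)<45)&(P[...,2]>67)
print(cv2.minEnclosingCircle(P[m][:,:2].astype(np.float32)),m.sum())
E
```

```text
[ 461.89623735 -420.35919243  111.31889986] [[-0.001, 0.999, 0.045], [0.001, 0.045, -0.999], [-1.0, -0.001, -0.001]] [ 0.16  0.66  0.77  1.75 -0.54  0.97  1.19]
((487.7119445800781, -419.1144714355469), 30.197559356689453) 137
```

View pics/c3.png

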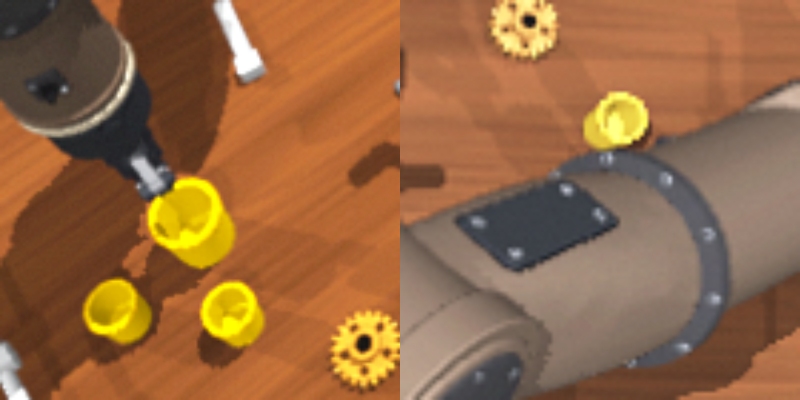

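The picture shows the gripper over the front (robot-side) rim of the large cup, crop px (160,190), one finger each side of the wall. Descend and pinch.

Emit:
{"method": "play_rows", "body": {
  "targets": [
    [[0,0,-2.5],0,177],
    [[0,0,-4],0,177],
    [[0,0,-5],0,177],
    [[0,0,-5.8],0,177],
    [[0,0,-6.3],0,177],
    [[0,0,-6.3],0,177],
    [[0,0,-6.3],0,255],
    [[0,0,-6.3],0,255],
    [[0,0,-6.3],0,255],
    [[0,0,-6.3],0,255],
    [[0,0,-6.3],0,255],
    [[0,0,-6.3],0,255]
  ]
}}

```text
clock: 4.5
eef_pos: [461.5, -421.8, 49.2]
eef_rot: [1.177, 1.569, -0.349]
contact_force: [0.1, 1.3, 5.0]
width: 4.2
```

Emit:
{"method": "play_rows", "body": {
  "targets": [
    [[0,0,1],0,255],
    [[0,0,4],0,255],
    [[0,0,8],0,255],
    [[0,0,12],0,255],
    [[0,0,16],0,255],
    [[0,0,16],0,255],
    [[0,0,16],0,255]
  ]
}}

```text
clock: 5.2
eef_pos: [461.0, -421.9, 209.5]
eef_rot: [1.007, 1.569, -0.52]
contact_force: [0.1, -0.2, -1.2]
width: 4.1
```

```bash
python3 - <<'E'
from h import *
s=ctrl.get_state(); print(s['eef_pos'],s['width'],s['contact_force'])
im,d=snap('scene','s2')
u,v=proj('scene',s['eef_pos'])[0].astype(int)
cv2.imwrite('pics/c4.png',cv2.resize(im[v-70:v+70,max(0,u-70):u+70,::-1],(500,500)))
P=pts('scene',d);hsv=cv2.cvtColor(im,cv2.COLOR_RGB2HSV)
m=(hsv[...,0]>24)&(hsv[...,0]<36)&(hsv[...,1]>150)&(hsv[...,2]>90)&(P[...,2]>100)
q=P[m];t=s['eef_pos'];print(m.sum(),q.min(0)-t,q.max(0)-t)
r=q[q[:,2]>q[:,2].max()-7];print(cv2.minEnclosingCircle((r-t)[:,:2].astype(np.float32)))
# rim plane fit
A=np.c_[r[:,:2],np.ones(len(r))];print(np.linalg.lstsq(A,r[:,2],rcond=None)[0])
E
```

```text
[ 461.02117923 -421.90806709  209.53421599] 4.076549738884368 [ 0.1371684  -0.23794828 -1.22765202]
348 [ -0.57325492 -26.0625397  -48.1759326 ] [495.25132287  55.18543819 818.37143582]
((495.2513122558594, 55.18544006347656), 9.999999747378752e-05)
[ 0.93709321 -0.35936753  0.00097994]
```

View pics/c4.png

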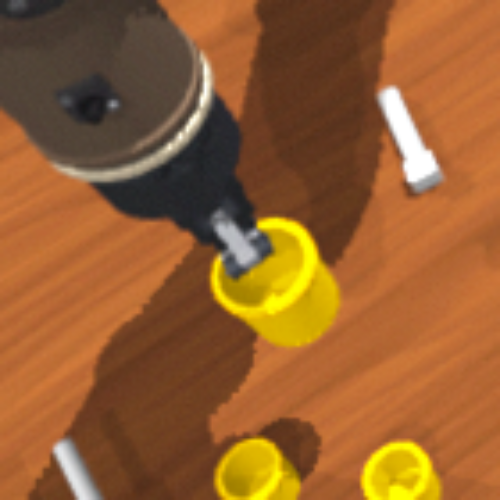

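Cup held in the pinch (crop px 270,280), nearly level. Measure its pose relative to the TCP.

```bash
cat >> h.py <<'E'
def cuppose(n,im,d,near,zmin,zmax=1e9):
    "rim circle/plane from yellow points near a point"
    P=pts(n,d);hsv=cv2.cvtColor(im,cv2.COLOR_RGB2HSV)
    m=(hsv[...,0]>24)&(hsv[...,0]<36)&(hsv[...,1]>150)&(hsv[...,2]>90)&(d>0)&(np.hypot(P[...,0]-near[0],P[...,1]-near[1])<50)&(P[...,2]>zmin)&(P[...,2]<zmax)
    mm=m.astype(np.uint8)
    q=P[m]; r=q[q[:,2]>np.percentile(q[:,2],98)-7]
    A=np.c_[r[:,:2]-r[:,:2].mean(0),np.ones(len(r))];pl=np.linalg.lstsq(A,r[:,2],rcond=None)[0]
    return dict(n=len(r),circ=cv2.minEnclosingCircle(r[:,:2].astype(np.float32)),ztop=np.percentile(q[:,2],97),plane=pl.round(3),zlow=q[:,2].min(),q=q)
E
python3 - <<'E'
from h import *
f=np.load('pics/s2.npz');c=cuppose('scene',f['im'],f['d'],(488,-420),150);q=c.pop('q');print(c)
print(np.percentile(q,[1,99],axis=0))
E
```

```text
{'n': 152, 'circ': ((487.9022216796875, -418.93817138671875), 30.18706512451172), 'ztop': np.float64(233.05982298039544), 'plane': array([-2.40000e-02, -2.70000e-02,  2.31092e+02]), 'zlow': np.float64(161.35828339089537)}
[[ 461.50097402 -446.25637374  162.08291541]
 [ 515.43249281 -391.68411762  233.9234438 ]]
```

Emit:
{"method": "play_rows", "body": {
  "targets": [
    [[-2,2,0],0,255],
    [[-6.1,5,0],0,255],
    [[-6.1,9,0],0,255],
    [[-6.1,13,0],0,255],
    [[-6.1,17,0],0,255],
    [[-6.1,21,0],0,255],
    [[-6.1,25,0],0,255],
    [[-6.1,29,0],0,255],
    [[-6.1,33,0],0,255],
    [[-6.1,37,0],0,255],
    [[-6.1,41,0],0,255],
    [[-6.1,45,0],0,255],
    [[-6.1,49,0],0,255],
    [[-6.1,52,0],0,255],
    [[-6.1,54,0],0,255],
    [[-6.1,54.9,-3],0,255],
    [[-6.1,54.9,-6],0,255],
    [[-6.1,54.9,-9],0,255],
    [[-6.1,54.9,-9.7],0,255],
    [[-6.1,54.9,-9.7],0,255]
  ]
}}

```text
clock: 7.25
eef_pos: [398.7, 126.5, 110.3]
eef_rot: [-0.924, 1.567, -2.452]
contact_force: [-0.2, 0.3, 0.2]
width: 4.0
```

```bash
python3 - <<'E'
from h import *
s=ctrl.get_state(); t=s['eef_pos'];print(t,s['width'],s['contact_force'])
for n in('scene','top'):
    im,d=snap(n,n[0]+'3');c=cuppose(n,im,d,t+[27,1,0],60);c.pop('q');print(c)
    P=pts(n,d);m=(d>0)&(P[...,2]>50)&(P[...,2]<60)&(np.hypot(P[...,0]-515,P[...,1]-130)<30)
    print(m.sum(),cv2.minEnclosingCircle(P[m][:,:2].astype(np.float32)),P[m].mean(0))
cv2.imwrite('pics/c5.png',cv2.resize(np.load('pics/s3.npz')['im'][140:280,220:400,::-1],(720,560)))
E
```

```text
[398.67256677 126.50831349 110.34072398] 4.020361482430154 [-0.17559303  0.33623486  0.2476285 ]
{'n': 59, 'circ': ((427.0439758300781, 128.47747802734375), 29.251951217651367), 'ztop': np.float64(135.26805948163664), 'plane': array([-3.80000e-02,  1.10000e-02,  1.32634e+02]), 'zlow': np.float64(63.97731174852024)}
136 ((516.0828857421875, 131.05487060546875), 23.42946434020996) [514.38972987 130.2887741   55.91189494]Traceback (most recent call last):
  File "<stdin>", line 4, in <module>
  File "h.py", line 28, in cuppose
    q=P[m]; r=q[q[:,2]>np.percentile(q[:,2],98)-7]
                       ~~~~~~~~~~~~~^^^^^^^^^^^
    return _quantile_unchecked(
        a, q, axis, out, overwrite_input, method, keepdims, weights)
    return _ureduce(a,
                    func=_quantile_ureduce_func,
    ...<5 lines>...
                    overwrite_input=overwrite_input,
                    method=method)
    r = func(a, **kwargs)
    result = _quantile(arr,
                       quantiles=q,
    ...<2 lines>...
                       out=out,
                       weights=wgt)
    slices_having_nans = np.isnan(arr[-1, ...])
                                  ~~~^^^^^^^^^
IndexError: index -1 is out of bounds for axis 0 with size 0
```

Emit:
{"method": "play_rows", "body": {
  "targets": [
    [[1.5,0,0.1],0,255],
    [[4,0,0.1],0,255],
    [[6,0,0.1],0,255],
    [[7.5,0.1,0.1],0,255],
    [[8.5,0.1,0.1],0,255],
    [[8.9,0.1,0.1],0,255],
    [[8.9,0.1,0.1],0,255],
    [[8.9,0.1,0.1],0,255]
  ]
}}

```text
clock: 8.15
eef_pos: [488.2, 128.5, 112.5]
eef_rot: [-2.083, 1.57, 2.674]
contact_force: [-0.4, 0.4, -1.2]
width: 4.0
```

```bash
python3 - <<'E'
from h import *
s=ctrl.get_state(); t=s['eef_pos'];print(t,s['width'],s['contact_force'])
for n in('scene','top'):
    im,d=snap(n,n[0]+'4')
    try:
        c=cuppose(n,im,d,t+[27,1,0],60);c.pop('q');print(c)
    except Exception as e: print(n,'none')
cv2.imwrite('pics/c5.png',cv2.resize(np.load('pics/s4.npz')['im'][160:270,240:400,::-1],(800,550)))
E
```

```text
[488.16899101 128.46100298 112.46743616] 3.9609279222177425 [-0.3505056   0.37958732 -1.20088971]
{'n': 27, 'circ': ((513.69873046875, 112.85801696777344), 21.827455520629883), 'ztop': np.float64(137.70347242653406), 'plane': array([-1.20000e-02, -3.60000e-02,  1.35279e+02]), 'zlow': np.float64(64.0444488965176)}
top none
```

View pics/c5.png

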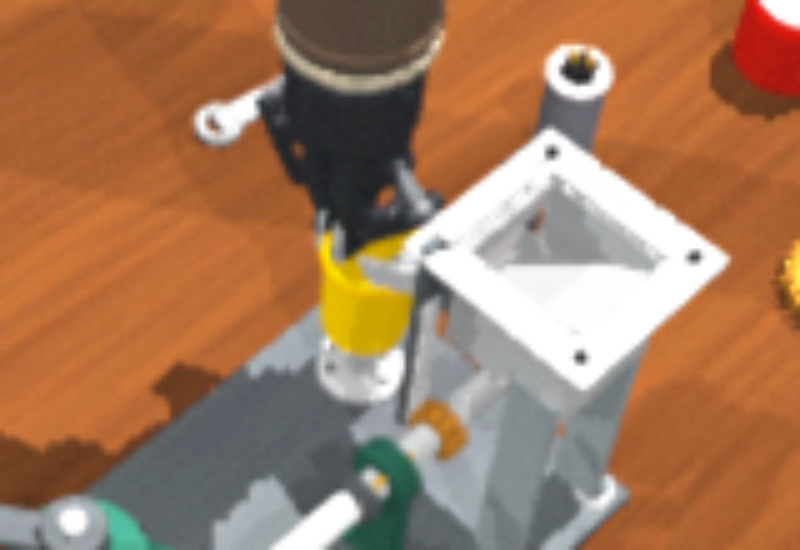

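The cup hangs right above the stand (crop px 365,310), gripper in front of the chute with no contact. Check the foot's silhouette against its predicted position before lowering.

```bash
python3 - <<'E'
from h import *
f=np.load('pics/s4.npz');im=f['im'];hsv=cv2.cvtColor(im,cv2.COLOR_RGB2HSV)
m=(hsv[...,0]>22)&(hsv[...,0]<38)&(hsv[...,1]>140)&(hsv[...,2]>70); m[:205]=0;m[235:]=0;m[:,:295]=0;m[:,330:]=0
a=np.arange(0,6.283,.05);c=np.array([515.5,131])
for zb in(61,63.5,66):
  o=np.zeros(im.shape[:2],np.uint8);pp=[]
  for z,r in((0,26),(50,28)): pp.append(proj('scene',np.c_[c[0]+r*np.cos(a),c[1]+r*np.sin(a),0*a+zb+z]))
  cv2.fillConvexPoly(o,cv2.convexHull(np.vstack(pp).round().astype(np.int32)),1)
  print(zb)
  for v in(214,218,222,226,228,230,231,232,233):
    x=np.where(m[v])[0];y=np.where(o[v])[0]
    print(v,(x.min(),x.max()) if len(x) else '-',(y.min(),y.max()) if len(y) else '-',end=' | ')
  print()
E
```

```text
61
214 (np.int64(305), np.int64(312)) (np.int64(304), np.int64(324)) | 218 (np.int64(305), np.int64(317)) (np.int64(304), np.int64(324)) | 222 (np.int64(304), np.int64(321)) (np.int64(304), np.int64(323)) | 226 (np.int64(305), np.int64(320)) (np.int64(304), np.int64(322)) | 228 (np.int64(307), np.int64(318)) (np.int64(305), np.int64(321)) | 230 (np.int64(311), np.int64(315)) (np.int64(307), np.int64(319)) | 231 - (np.int64(308), np.int64(318)) | 232 - (np.int64(310), np.int64(317)) | 233 - - | 
63.5
214 (np.int64(305), np.int64(312)) (np.int64(304), np.int64(324)) | 218 (np.int64(305), np.int64(317)) (np.int64(304), np.int64(324)) | 222 (np.int64(304), np.int64(321)) (np.int64(304), np.int64(323)) | 226 (np.int64(305), np.int64(320)) (np.int64(304), np.int64(322)) | 228 (np.int64(307), np.int64(318)) (np.int64(305), np.int64(321)) | 230 (np.int64(311), np.int64(315)) (np.int64(307), np.int64(319)) | 231 - (np.int64(309), np.int64(318)) | 232 - - | 233 - - | 
66
214 (np.int64(305), np.int64(312)) (np.int64(304), np.int64(324)) | 218 (np.int64(305), np.int64(317)) (np.int64(304), np.int64(324)) | 222 (np.int64(304), np.int64(321)) (np.int64(304), np.int64(323)) | 226 (np.int64(305), np.int64(320)) (np.int64(305), np.int64(322)) | 228 (np.int64(307), np.int64(318)) (np.int64(306), np.int64(321)) | 230 (np.int64(311), np.int64(315)) (np.int64(308), np.int64(319)) | 231 - (np.int64(310), np.int64(317)) | 232 - - | 233 - - |
```

Emit:
{"method": "play_rows", "body": {
  "targets": [
    [[0,0,-0.3],0,255],
    [[0,0,-0.6],0,255],
    [[0,0,-0.8],0,255],
    [[0,0,-0.8],0,255],
    [[0,0,-0.8],0,255]
  ]
}}

```text
clock: 8.75
eef_pos: [487.9, 128.5, 104.5]
eef_rot: [-1.93, 1.569, 2.826]
contact_force: [-5.1, -0.4, 10.8]
width: 3.9
```

Emit:
{"method": "play_rows", "body": {
  "targets": [
    [[0,0,-0.7],0,243],
    [[0,0,-0.7],0,236],
    [[0,0,-0.7],0,228],
    [[0,0,-0.7],0,218],
    [[0,0,-0.7],0,208],
    [[0,0,-0.7],0,205],
    [[0,0,-0.7],0,205],
    [[0,0,-0.7],0,205]
  ]
}}

```text
clock: 9.55
eef_pos: [488.9, 128.4, 97.2]
eef_rot: [0.032, 1.571, -1.495]
contact_force: [0.3, 0.2, 1.2]
width: 16.6
```

```bash
python3 - <<'E'
from h import *
s=ctrl.get_state(); t=s['eef_pos'];print(t,s['width'],s['contact_force'])
im,d=snap('scene','s5');c=cuppose('scene',im,d,t+[27,1,0],60);c.pop('q');print(c)
cv2.imwrite('pics/c6.png',cv2.resize(im[160:270,240:400,::-1],(800,550)))
E
```

```text
[488.92349544 128.400021    97.23625758] 16.636376439299806 [0.30130688 0.18920805 1.16953734]
{'n': 35, 'circ': ((513.183349609375, 130.68014526367188), 28.971895217895508), 'ztop': np.float64(129.40329594065074), 'plane': array([3.00000e-02, 2.90000e-02, 1.27232e+02]), 'zlow': np.float64(62.82752613442437)}
```

View pics/c6.png

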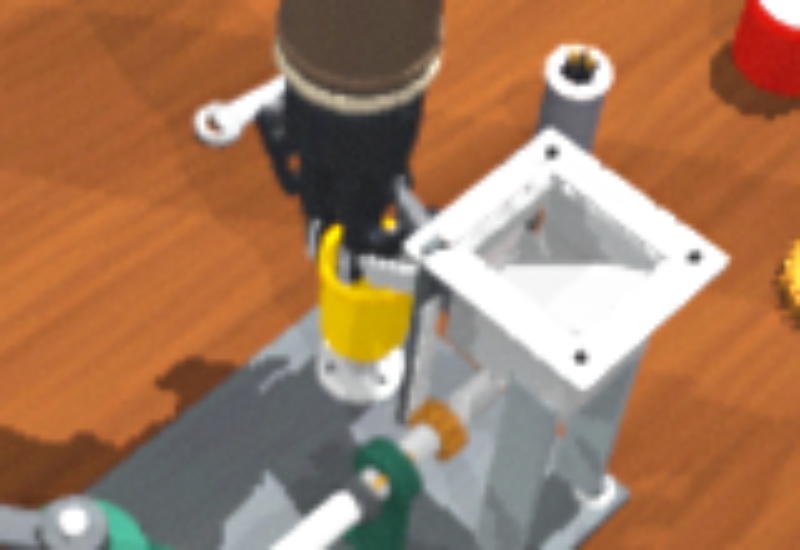

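Cup stands on the disc released (crop px 365,300), fingers open around its wall. (I overshot down 7 mm because the shift is from the new command; no harm.) Lift straight out.

Emit:
{"method": "play_rows", "body": {
  "targets": [
    [[0,0,0.5],0,205],
    [[0,0,1.5],0,205],
    [[0,0,3],0,205],
    [[0,0,5],0,205],
    [[0,0,7.5],0,205],
    [[-5,0,9],0,205],
    [[-9,-3,12],0,177],
    [[-12,-8,15],0,130],
    [[-12,-12,19],0,130],
    [[-12,-16,20],0,130],
    [[-12,-20,20],0,130],
    [[-12,-20,20],0,130]
  ]
}}

```text
clock: 10.8
eef_pos: [368.9, -76.9, 298.6]
eef_rot: [2.426, 1.566, 0.892]
contact_force: [0.7, 0.7, 0.8]
width: 42.1
```

```bash
python3 - <<'E'
from h import *
s=ctrl.get_state(); t=s['eef_pos'];print(t,s['width'],s['contact_force'],s['clock'])
for n in('scene','top'):
    im,d=snap(n,n[0]+'6');c=cuppose(n,im,d,(515,130,0),60,140);q=c.pop('q');print(n,c,cv2.minEnclosingCircle(q[:,:2].astype(np.float32)))
    P=pts(n,d)
    m=(d>0)&(P[...,2]>249)&(P[...,2]<262)&(np.hypot(P[...,0]-571,P[...,1]+127)<90)
    if m.sum(): print('handle',m.sum(),cv2.minEnclosingCircle(P[m][:,:2].astype(np.float32)))
a=np.load('pics/s6.npz')['im'];b=np.load('pics/t6.npz')['im']
cv2.imwrite('pics/c7.png',np.hstack([cv2.resize(a[190:270,260:360,::-1],(500,400)),cv2.resize(b[180:240,220:280,::-1],(300,400))]))
E
```

```text
[368.86565215 -76.9300106  298.64649162] 42.07846948646845 [0.70539028 0.67200397 0.81808679] 10.8
scene {'n': 69, 'circ': ((511.9685974121094, 131.0937957763672), 31.55233383178711), 'ztop': np.float64(130.65679055306376), 'plane': array([-9.0000e-03, -7.0000e-03,  1.2726e+02]), 'zlow': np.float64(62.70044699081361)} ((511.9685974121094, 131.0937957763672), 31.55233383178711)
handle 81 ((522.9083862304688, -168.41744995117188), 12.217272758483887)
top {'n': 8, 'circ': ((510.45013427734375, 129.92852783203125), 27.44362449645996), 'ztop': np.float64(126.79600146037939), 'plane': array([-7.6000e-02,  7.3000e-02,  1.2583e+02]), 'zlow': np.float64(60.82775781946456)} ((510.4523010253906, 129.9873046875), 27.474014282226562)
handle 50 ((523.5732421875, -170.1102752685547), 11.341681480407715)
```

View pics/c7.png

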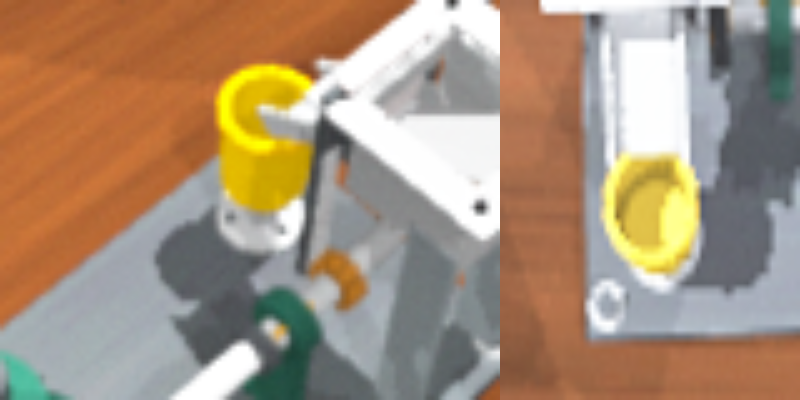

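```bash
python3 - <<'E'
from h import *
from scipy.optimize import least_squares
for n in('scene','top'):
    f=np.load('pics/%s6.npz'%n[0]);im,d=f['im'],f['d'];P=pts(n,d);hsv=cv2.cvtColor(im,cv2.COLOR_RGB2HSV)
    m=((hsv[...,0]>22)&(hsv[...,0]<38)&(hsv[...,1]>140)&(hsv[...,2]>60)&(d>0)&(np.hypot(P[...,0]-515,P[...,1]-130)<45)&(P[...,2]>56)&(P[...,2]<131))
    q=P[m]; C=-K(n)[1][:3,:3].T@K(n)[1][:3,3]
    # outer wall facing camera: radius near nominal on the camera side
    c=np.array([514.,130.])
    for it in range(6):
        e=q[:,:2]-c; r=np.hypot(*e.T); R=26+2.5*(q[:,2]-55)/72; fac=(e@(C[:2]-c))>0
        w=fac&(abs(r-R)<8)&(q[:,2]<120)
        if n=='top': w=(abs(r-R)<6)&(q[:,2]>119)
        c=least_squares(lambda c:np.hypot(*(q[w,:2]-c).T)-R[w]+(1 if n=='top' else 0),c,loss='soft_l1').x
    print(n,w.sum(),c.round(1),np.std(np.hypot(*(q[w,:2]-c).T)-R[w]).round(2))
E
```

```text
scene 191 [512.1 132.3] 0.93
top 18 [511.7 128.7] 1.14
```

Cup is upright and free; its centre reads about 3–4 mm from the stand's centre in both views (within 10 mm). Now the crank: go above the handle, descend, grip.

Emit:
{"method": "play_rows", "body": {
  "targets": [
    [[4,-2.5,0],0,130],
    [[8,-5,0],0,130],
    [[12,-7.5,0],0,130],
    [[15.4,-9.3,0],0,130],
    [[15.4,-9.3,0],0,130],
    [[15.4,-9.3,-3],0,130],
    [[15.4,-9.3,-5.5],0,130],
    [[15.4,-9.3,-7.5],0,130],
    [[15.4,-9.3,-9],0,130],
    [[15.4,-9.3,-9.3],0,130],
    [[15.4,-9.3,-9.3],0,130]
  ]
}}

```text
clock: 12.0
eef_pos: [523.0, -163.9, 204.0]
eef_rot: [-1.679, 1.57, 3.078]
contact_force: [0.1, 0.3, -0.7]
width: 42.0
```

Emit:
{"method": "play_rows", "body": {
  "targets": [
    [[0,0,0],0,180],
    [[0,0,0],0,255],
    [[0,0,0],0,255],
    [[0,0,0],0,255],
    [[0,0,0],0,255],
    [[0,0,0],0,255]
  ]
}}

```text
clock: 12.6
eef_pos: [523.1, -164.7, 205.3]
eef_rot: [1.829, 1.57, 0.302]
contact_force: [-3.0, 1.1, 7.8]
width: 22.9
```

Emit:
{"method": "play_rows", "body": {
  "targets": [
    [[0,0,0],0,200],
    [[0,0,0],0,160],
    [[0,-0.25,0],0,140],
    [[0,-0.5,0],0,130],
    [[0,-0.5,0],0,130],
    [[0,-0.5,0],0,130],
    [[0,-0.5,0],0,180],
    [[0,-0.5,0],0,255],
    [[0,-0.5,0],0,255],
    [[0,-0.5,0],0,255],
    [[0,-0.5,0],0,255]
  ]
}}

```text
clock: 13.7
eef_pos: [523.1, -169.4, 204.5]
eef_rot: [2.142, 1.57, 0.616]
contact_force: [-0.1, 0.7, 3.5]
width: 22.7
```

```bash
python3 - <<'E'
from h import *
s=ctrl.get_state(); print(s['eef_pos'],s['contact_force'],s['ft_torque'],s['width'])
im,d=snap('scene','s7');a=np.load('pics/s6.npz')['im']
cv2.imwrite('pics/c8.png',np.hstack([cv2.resize(im[180:300,200:300,::-1],(400,480)),cv2.resize(a[160:260,290:390,::-1],(400,480))]))
E
```

```text
[ 523.06197745 -169.40218903  204.45034923] [-0.11784253  0.7255778   3.53903238] [0.29900151 0.04521449 0.06821417] 22.7401105741195
```

View pics/c8.png

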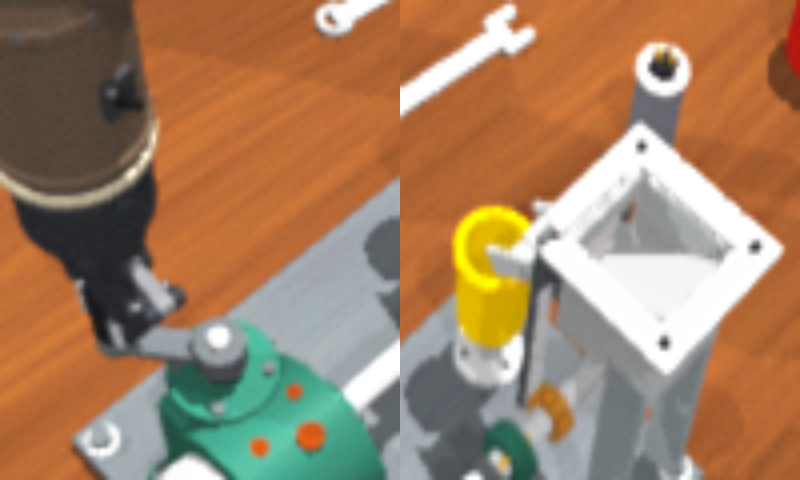

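```bash
cat > rows.py <<'E'
import sys,numpy as np
# phi0(deg) step(deg) n  [hx hy offset not needed]
p,s,n=map(float,sys.argv[1:4]); R=6.5
a=np.radians(p+s*np.arange(1,int(n)+1)); o=np.radians(p)
print([[round(float(R*(np.cos(x)-np.cos(o))),2),round(float(R*(np.sin(x)-np.sin(o))),2)] for x in a])
E
python3 rows.py 221.2 -8 5
```

```text
[[-0.55, 0.72], [-0.99, 1.51], [-1.32, 2.36], [-1.53, 3.24], [-1.61, 4.15]]
```

Emit:
{"method": "play_rows", "body": {
  "targets": [
    [[-0.55,0.72,0],0,255],
    [[-0.99,1.51,0],0,255],
    [[-1.32,2.36,0],0,255]
  ]
}}

```text
clock: 14.05
eef_pos: [509.4, -145.6, 204.4]
eef_rot: [0.843, 1.57, -0.684]
contact_force: [4.3, -0.5, 1.4]
width: 22.6
```

```bash
python3 rows.py 197.2 -10 8;python3 - <<'E'
from h import *
s=ctrl.get_state(); print(s['eef_pos'],s['contact_force'],s['ft_torque'],s['width'])
E
```

```text
[[-0.24, 1.11], [-0.28, 2.24], [-0.13, 3.36], [0.22, 4.44], [0.75, 5.44], [1.44, 6.34], [2.28, 7.1], [3.24, 7.7]]
[ 509.38823235 -145.63285235  204.44998774] [ 4.27843883 -0.48156039  1.37366708] [-0.24032115 -0.73477346  0.01617649] 22.585922935261053
```

Emit:
{"method": "play_rows", "body": {
  "targets": [
    [[-0.1,0,0],0,255],
    [[-0.3,0,0],0,255],
    [[-0.3,0,0],0,255]
  ]
}}

```text
clock: 14.35
eef_pos: [508.8, -144.1, 204.5]
eef_rot: [1.724, 1.567, 0.2]
contact_force: [11.2, 3.1, -3.7]
width: 22.4
```

```bash
for i in $(seq 0 14); do echo $i $(python3 -c "print(round(197.2-27*$i,1))") $(python3 rows.py $(python3 -c "print(197.2-27*$i)") -9 3); done
```

```text
0 197.2 [[-0.22, 1.0], [-0.29, 2.01], [-0.2, 3.03]]
1 170.2 [[0.25, 0.99], [0.66, 1.93], [1.2, 2.79]]
2 143.2 [[0.67, 0.77], [1.46, 1.42], [2.33, 1.94]]
3 116.2 [[0.95, 0.38], [1.94, 0.6], [2.96, 0.67]]
4 89.2 [[1.02, -0.09], [2.0, -0.35], [2.94, -0.75]]
5 62.2 [[0.86, -0.55], [1.63, -1.22], [2.28, -2.0]]
6 35.2 [[0.52, -0.88], [0.9, -1.82], [1.12, -2.82]]
7 8.2 [[0.07, -1.02], [-0.03, -2.03], [-0.28, -3.02]]
8 -18.8 [[-0.4, -0.94], [-0.95, -1.8], [-1.62, -2.57]]
9 -45.8 [[-0.78, -0.65], [-1.66, -1.17], [-2.61, -1.55]]
10 -72.8 [[-1.0, -0.22], [-2.01, -0.29], [-3.03, -0.2]]
11 -99.8 [[-0.99, 0.25], [-1.93, 0.66], [-2.79, 1.2]]
12 -126.8 [[-0.77, 0.67], [-1.42, 1.46], [-1.94, 2.33]]
13 -153.8 [[-0.38, 0.95], [-0.6, 1.94], [-0.67, 2.96]]
14 -180.8 [[0.09, 1.02], [0.35, 2.0], [0.75, 2.94]]
```

Emit:
{"method": "play_rows", "body": {
  "targets": [
    [[0.08,1.0,0],0,255],
    [[0.01,2.01,0],0,255],
    [[0.1,3.03,0],0,255],
    [[0.1,3.03,0],0,255]
  ]
}}

```text
clock: 14.75
eef_pos: [507.6, -113.4, 204.4]
eef_rot: [-2.738, 1.569, 2.02]
contact_force: [-1.3, 5.1, 6.9]
width: 22.0
```

Emit:
{"method": "play_rows", "body": {
  "targets": [
    [[0,0,0],0,255],
    [[0,0,0],0,255],
    [[0,0,0],0,255]
  ]
}}

```text
clock: 15.05
eef_pos: [507.6, -113.5, 204.4]
eef_rot: [-2.886, 1.568, 1.872]
contact_force: [-1.0, 4.5, 8.8]
width: 22.9
```

Emit:
{"method": "play_rows", "body": {
  "targets": [
    [[0.25,0.99,0],0,255],
    [[0.66,1.93,0],0,255],
    [[1.2,2.79,0],0,255],
    [[1.2,2.79,0],0,255]
  ]
}}

```text
clock: 15.45
eef_pos: [520.8, -85.1, 204.4]
eef_rot: [2.73, 1.57, 1.206]
contact_force: [1.2, 3.6, 6.0]
width: 22.5
```

```bash
python3 - <<'E'
from h import *
s=ctrl.get_state(); print(s['eef_pos'],s['contact_force'],s['ft_torque'],s['width'])
E
```

```text
[520.78985749 -85.08358028 204.39083134] [1.2172575  3.56552768 6.0259372 ] [ 0.73433517 -0.29223095  0.04069286] 22.536857041340454
```

Emit:
{"method": "play_rows", "body": {
  "targets": [
    [[0.67,0.77,0],0,255],
    [[1.46,1.42,0],0,255],
    [[2.33,1.94,0],0,255],
    [[2.33,1.94,0],0,255]
  ]
}}

```text
clock: 15.85
eef_pos: [544.6, -66.7, 204.4]
eef_rot: [1.215, 1.569, -0.31]
contact_force: [3.9, 0.9, 3.7]
width: 22.9
```

Emit:
{"method": "play_rows", "body": {
  "targets": [
    [[0.95,0.38,0],0,255],
    [[1.94,0.6,0],0,255],
    [[2.96,0.67,0],0,255],
    [[2.96,0.67,0],0,255]
  ]
}}

```text
clock: 16.25
eef_pos: [573.7, -61.0, 204.5]
eef_rot: [1.257, 1.57, -0.269]
contact_force: [4.0, 0.8, 3.0]
width: 22.6
```

Emit:
{"method": "play_rows", "body": {
  "targets": [
    [[1.02,-0.09,0],0,255],
    [[2.0,-0.35,0],0,255],
    [[2.94,-0.75,0],0,255],
    [[2.94,-0.75,0],0,255]
  ]
}}

```text
clock: 16.65
eef_pos: [602.9, -69.0, 204.5]
eef_rot: [1.242, 1.57, -0.285]
contact_force: [3.2, -1.9, 3.3]
width: 22.8
```

Emit:
{"method": "play_rows", "body": {
  "targets": [
    [[0.86,-0.55,0],0,255],
    [[1.63,-1.22,0],0,255],
    [[2.28,-2.0,0],0,255],
    [[2.28,-2.0,0],0,255]
  ]
}}

```text
clock: 17.05
eef_pos: [625.3, -89.6, 204.5]
eef_rot: [1.096, 1.57, -0.431]
contact_force: [2.7, -2.4, 4.5]
width: 22.5
```

Emit:
{"method": "play_rows", "body": {
  "targets": [
    [[0.52,-0.88,0],0,255],
    [[0.9,-1.82,0],0,255],
    [[1.12,-2.82,0],0,255],
    [[1.12,-2.82,0],0,255]
  ]
}}

```text
clock: 17.45
eef_pos: [636.0, -118.0, 204.5]
eef_rot: [1.111, 1.57, -0.417]
contact_force: [-0.6, -3.7, 6.1]
width: 22.7
```

Emit:
{"method": "play_rows", "body": {
  "targets": [
    [[0.07,-1.02,0],0,255],
    [[-0.03,-2.03,0],0,255],
    [[-0.28,-3.02,0],0,255],
    [[-0.28,-3.02,0],0,255]
  ]
}}

```text
clock: 17.85
eef_pos: [636.4, -123.6, 204.1]
eef_rot: [3.134, 1.538, 1.628]
contact_force: [-7.8, 63.6, 35.0]
width: 22.7
```

Stop reached (63 N tangential after the handle stopped advancing). Ease the command back so that it only presses lightly, hold for step 2, then open and rise to see the handle's true stop position.

Emit:
{"method": "play_rows", "body": {
  "targets": [
    [[0.1,0.8,0],0,255],
    [[0.2,1.5,0],0,255],
    [[0.28,1.9,0],0,255],
    [[0.28,1.9,0],0,255],
    [[0.28,1.9,0],0,255],
    [[0.28,1.9,0],0,255],
    [[0.28,1.9,0],0,255]
  ]
}}

```text
clock: 18.55
eef_pos: [636.4, -122.9, 204.4]
eef_rot: [-3.081, 1.564, 1.68]
contact_force: [-2.4, 12.7, 12.7]
width: 22.6
```

Emit:
{"method": "play_rows", "body": {
  "targets": [
    [[0,0,0],0,220],
    [[0,0,0],0,170],
    [[0,0,0],0,130],
    [[0,0,0],0,130],
    [[0,0,3],0,130],
    [[0,0,7],0,130],
    [[0,0,11],0,130],
    [[-5,0,15],0,130],
    [[-10,0,15],0,130],
    [[-15,0,15],0,130],
    [[-18,0,15],0,130]
  ]
}}

```text
clock: 19.65
eef_pos: [453.7, -129.5, 353.3]
eef_rot: [-1.481, 1.569, -3.009]
contact_force: [-1.6, 1.4, 2.6]
width: 42.1
```

```bash
python3 - <<'E'
from h import *
s=ctrl.get_state(); print(s['eef_pos'],s['contact_force'],s['width'])
for n in('scene','top'):
    im,d=snap(n,n[0]+'8');P=pts(n,d)
    m=(d>0)&(P[...,2]>249)&(P[...,2]<262)&(np.hypot(P[...,0]-571,P[...,1]+127)<90)
    if m.sum():
        q=P[m];c,r=cv2.minEnclosingCircle(q[:,:2].astype(np.float32));print(n,m.sum(),np.round(c,1),r,q.mean(0).round(1),np.degrees(np.arctan2(c[1]+126.6,c[0]-572)))
E
```

```text
[ 453.73724011 -129.51213545  353.30317986] [-1.61472113  1.36788679  2.600352  ] 42.06094190751614
scene 88 [ 637.1 -124.7] 11.970341682434082 [ 637.8 -124.9  255.5] 1.6312739414232484
top 46 [ 636.9 -124.2] 11.557190895080566 [ 636.3 -124.6  254.8] 2.089946686729227
```

Handle at its stop is at (637.0,-124.4) in both views (crank angle 1.9° about (572,-126.6), radius 65 — consistent). Regrip it centred there.

Emit:
{"method": "play_rows", "body": {
  "targets": [
    [[5,0.4,0],0,130],
    [[10,0.4,0],0,130],
    [[15,0.4,0],0,130],
    [[18.1,0.4,0],0,130],
    [[18.1,0.4,-4],0,130],
    [[18.1,0.4,-8],0,130],
    [[18.1,0.4,-12],0,130],
    [[18.1,0.4,-14.5],0,130],
    [[18.1,0.4,-15],0,130],
    [[18.1,0.4,-15],0,130],
    [[18.1,0.4,-15],0,180],
    [[18.1,0.4,-15],0,255],
    [[18.1,0.4,-15],0,255],
    [[18.1,0.4,-15],0,255],
    [[18.1,0.4,-15],0,255]
  ]
}}

```text
clock: 21.25
eef_pos: [636.5, -125.4, 206.1]
eef_rot: [1.544, 1.57, 0.017]
contact_force: [-5.3, -0.6, 3.8]
width: 22.7
```

```bash
python3 rows.py 1.9 18 20
```

```text
[[-0.38, 2.0], [-1.37, 3.78], [-2.85, 5.17], [-4.69, 6.03], [-6.71, 6.28], [-8.71, 5.9], [-10.49, 4.91], [-11.88, 3.43], [-12.74, 1.59], [-12.99, -0.43], [-12.61, -2.43], [-11.63, -4.21], [-10.14, -5.6], [-8.3, -6.46], [-6.28, -6.71], [-4.28, -6.33], [-2.5, -5.34], [-1.11, -3.86], [-0.25, -2.02], [0.0, -0.0]]
```

Emit:
{"method": "play_rows", "body": {
  "targets": [
    [[-0.38,2.0,0],0,255],
    [[-1.37,3.78,0],0,255],
    [[-2.85,5.17,0],0,255],
    [[-4.69,6.03,0],0,255],
    [[-6.71,6.28,0],0,255],
    [[-8.71,5.9,0],0,255],
    [[-10.49,4.91,0],0,255],
    [[-11.88,3.43,0],0,255],
    [[-12.74,1.59,0],0,255],
    [[-12.99,-0.43,0],0,255],
    [[-12.61,-2.43,0],0,255],
    [[-11.63,-4.21,0],0,255],
    [[-10.14,-5.6,0],0,255],
    [[-8.3,-6.46,0],0,255],
    [[-6.28,-6.71,0],0,255],
    [[-4.28,-6.33,0],0,255],
    [[-2.5,-5.34,0],0,255],
    [[-1.11,-3.86,0],0,255],
    [[-0.25,-2.02,0],0,255],
    [[0,0,0],0,255]
  ]
}}

```text
clock: 23.25
eef_pos: [636.7, -127.3, 206.1]
eef_rot: [0.101, 1.568, -1.429]
contact_force: [-11.2, -5.3, 6.0]
width: 22.5
```

Emit:
{"method": "play_rows", "body": {
  "targets": [
    [[-0.38,2.0,0],0,255],
    [[-1.37,3.78,0],0,255],
    [[-2.85,5.17,0],0,255],
    [[-4.69,6.03,0],0,255],
    [[-6.71,6.28,0],0,255],
    [[-8.71,5.9,0],0,255],
    [[-10.49,4.91,0],0,255],
    [[-11.88,3.43,0],0,255],
    [[-12.74,1.59,0],0,255],
    [[-12.99,-0.43,0],0,255],
    [[-12.61,-2.43,0],0,255],
    [[-11.63,-4.21,0],0,255],
    [[-10.14,-5.6,0],0,255],
    [[-8.3,-6.46,0],0,255],
    [[-6.28,-6.71,0],0,255],
    [[-4.28,-6.33,0],0,255],
    [[-2.5,-5.34,0],0,255],
    [[-1.11,-3.86,0],0,255],
    [[-0.25,-2.02,0],0,255],
    [[0,0,0],0,255]
  ]
}}

```text
clock: 25.25
eef_pos: [636.7, -128.0, 206.1]
eef_rot: [0.131, 1.567, -1.399]
contact_force: [-9.7, -7.0, 5.7]
width: 22.6
```

Emit:
{"method": "play_rows", "body": {
  "targets": [
    [[0,0.1,0],0,255],
    [[0,0.2,0],0,255],
    [[0,0.2,0],0,255],
    [[0,0.2,0],0,255],
    [[0,0.2,0],0,255],
    [[0,0.2,0],0,255]
  ]
}}

```text
clock: 25.85
eef_pos: [636.5, -124.4, 206.1]
eef_rot: [0.662, 1.57, -0.866]
contact_force: [-4.8, -1.4, 7.2]
width: 22.5
```

```bash
python3 - <<'E'
from h import *
s=ctrl.get_state(); print(s['eef_pos'],s['contact_force'],s['width'],s['joint_velocities'].round(4))
for n in('scene','top'):
    im,d=snap(n,n[0]+'9');P=pts(n,d)
    hsv=cv2.cvtColor(im,cv2.COLOR_RGB2HSV)
    # crank arm top plane z~190, grey
    m=(d>0)&(P[...,2]>184)&(P[...,2]<196)&(np.hypot(P[...,0]-572,P[...,1]+126.6)<75)&(np.hypot(P[...,0]-572,P[...,1]+126.6)>26)
    if m.sum()>5: print(n,m.sum(),np.degrees(np.arctan2(*(P[m].mean(0)[:2]-[572,-126.6])[::-1])))
f=np.load('pics/s9.npz')['im'];g=np.load('pics/t9.npz')['im']
cv2.imwrite('pics/c9.png',np.hstack([cv2.resize(f[190:310,215:335,::-1],(400,400)),cv2.resize(f[180:260,280:360,::-1],(400,400))]))
E
```

```text
[ 636.49957514 -124.35639071  206.09570815] [-4.80145115 -1.44466762  7.19040019] 22.501535572844542 [ 0.0017 -0.     -0.0007 -0.0007 -0.002  -0.0019 -0.0005]
scene 64 -5.542295495360937
```

View pics/c9.png

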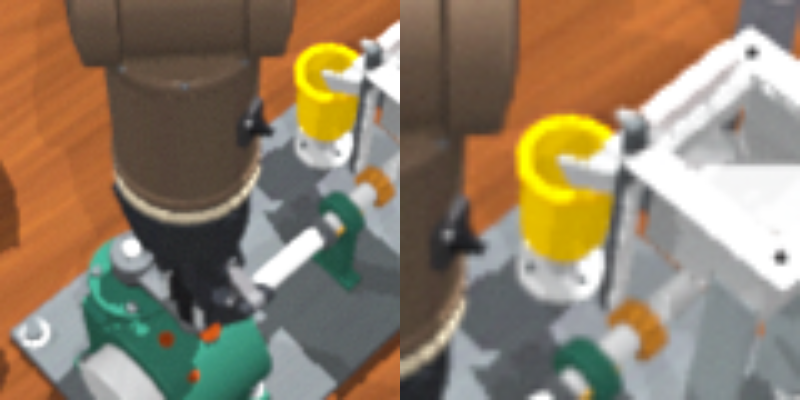

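The gripper still holds the handle at the arm's end (left crop 230,290), the gate rack has risen, and the cup stands upright on the stand (right crop 565,190). The partly hidden crank arm read -5.5°; compare it like for like with the picture at the stop.

```bash
python3 - <<'E'
from h import *
M={}
for t in('s8','s9'):
    f=np.load('pics/%s.npz'%t);d=f['d'];P=pts('scene',d);r=np.hypot(P[...,0]-572,P[...,1]+126.6)
    M[t]=((d>0)&(P[...,2]>184)&(P[...,2]<196)&(r<75)&(r>26),P)
a,b=M['s8'],M['s9'];print(a[0].sum(),b[0].sum(),(a[0]&b[0]).sum())
ang=lambda m,P:np.degrees(np.arctan2(*(P[m].mean(0)[:2]-[572,-126.6])[::-1]))
for lo,hi in((26,40),(40,50),(50,75)):
    for t in M:
        m,P=M[t];r=np.hypot(P[...,0]-572,P[...,1]+126.6);k=m&(r>lo)&(r<hi);y=P[k][:,1] if k.sum() else [0];print(lo,hi,t,k.sum(),np.percentile(y,[3,50,97]).round(1))
f,g=np.load('pics/s8.npz')['im'],np.load('pics/s9.npz')['im']
f8,f9=M['s8'][1],M['s9'][1]
s=ctrl.get_state();print(s['eef_pos'],s['contact_force'])
for t in('s9','t9'):
    z=np.load('pics/%s.npz'%t);
c=cuppose('scene',g,np.load('pics/s9.npz')['d'],(515,130),60,140);c.pop('q');print(c)
E
```

```text
96 64 58
26 40 s8 44 [-135.4 -127.5 -116.5]
26 40 s9 27 [-134.8 -130.2 -124.6]
40 50 s8 21 [-134.9 -131.  -123.8]
40 50 s9 12 [-134.3 -131.8 -127.7]
50 75 s8 31 [-135.5 -132.7 -120.9]
50 75 s9 25 [-134.2 -132.4 -127.8]
[ 636.52261782 -124.30047942  206.1147172 ] [-5.99877423 -1.00108481  6.58748708]
{'n': 74, 'circ': ((510.73956298828125, 130.13394165039062), 31.129602432250977), 'ztop': np.float64(129.80506861280205), 'plane': array([ 7.00000e-03, -4.00000e-03,  1.26799e+02]), 'zlow': np.float64(60.00648936201633)}
```

```bash
python3 -c "
from h import *
print(ctrl.close_job(), ctrl.get_state()['clock'])"
```

```text
the job is handed in; nothing more can be done
the job is handed in; nothing more can be done
```

The job is handed in. The cup is on the stand, and the crank was wound to its stop and then backed off two full turns. The gripper is still holding the handle. No verdict is reported, so the result rests on my own checks. The arm's last reading before hand-in was at about 26 s of the 72 s allowed.

**Cup:** The tool can't tilt, so I pinched the large cup by its front wall, brought it in low from the front and released it. After release it stood upright, with its centre about 3–4 mm from the stand's centre in both cameras (10 mm allowed). The far rim is partly hidden by the chute. In the last picture it was still upright, and its rim height was unchanged.

**Crank:** I wound it clockwise about 219° to the closed stop, where the force rose to 64 N and the handle stopped. I then let go and measured the handle there at (637.0, -124.4). After regripping and going two turns counter-clockwise, the fingers were at (636.5, -124.3), at rest, 22.5 mm open on the handle.

**Disagreement:** One reading of the partly hidden crank arm gave -5.5° instead of about +2°. Compared with the picture at the stop, its visible edge matched to about 1 mm (about 1°), so I treated that reading as a visibility effect.

**Slips and bystanders:** During release I lowered the open gripper 7 mm too far, with no visible harm. I did not measure the bystanders again at the end.

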